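# Index the desk magnifier one hole round, over the jaw model

### The arm

A 6-joint arm with a two-finger parallel gripper is mounted at the origin on the work surface. World frame = base frame: x ahead of the robot, y to its left, z up, the work surface at z = 0. Lengths are in m, angles in rad, forces in N, time in s.
With the tool pointing down it reaches from about 0.25 to 0.775 m from the base axis. Payload 8.9 kg.
Tool frame: the origin (TCP) lies between the finger pads; the fingertips stand env.tips_ahead ahead of it and the grasp point (between the pads) lies 5 mm behind it (env.tips_ahead is the distance from the TCP to the fingertips, in m); z points along the fingers, y is the line along which they close (so a half turn about z gives the same grasp; the last joint's range is limited). The gripper opens to 85 mm and grips with 20 to 120 N. Pads are 22 mm wide; open, the fingers measure 114 mm over their backs; the gripper's body (76 mm by 85 mm) begins 54 mm behind the grasp point. The pads swing forward as they close: fully open they stand 13 mm farther back than shut.
Start: joints at [1.058, 0.291, -0.153, 1.127, 0, 1.431], TCP at [0.192, 0.489, 0.245] pointing down, gripper open.
Joint ranges: [-2.52, 2.52], [-0.91, 1.74], [-1.3, 1.37], [-1.96, 2.02], [-1.52, 1.47], [-3.14, 3.14]. Speed limits (rad/s): [2.22, 2.22, 2.79, 3.14, 3.14, 3.14].

### API

Orientations are given as a unit quaternion [x, y, z, w].
In Python, from workcell import env, optics, boxes_of, regions_of gives the robot as it stands.
- The arm moves only by the tool send_rows, never from a script. Its argument "rows" is a list of rows, each an object of numbers: "grip": the finger opening in cm, from 0 to 8.54; "dx", "dy", "dz": the shift along the tool's x, y, z in cm; "yaw": the turn about the tool's z in rad. A call has 1 to 10 rows; each row is the pose to reach, as a shift and turn from the pose commanded when the call began, along the tool's axes at that moment; what a row does not reach only later rows make up. A row lasts 1/10 s, in which the tool goes at most 50 mm and 8.59 degrees, less where a joint would pass 70% of its speed; a pose out of reach is approached as far as the arm can. A call with a gripper value outside its range is refused whole. The fingers move at their own pace and stop on an object; "newtons" is the grip in N (left out, the last holds). Time passes only in rows, so rows that repeat a pose let the fingers close. It gives the time, the measured TCP pose, the force, the opening and the grip force at its end, in the units of the state.
- env.get_obs(): the state, without advancing time (a new reading comes with each control period).
- optics.snapshot(name): name is "scene" or "side" or "wrist"; returns a dict with "img" (480x640x3 uint8, red, green, blue), "fx", "fy", "cx", "cy" (pixels), "R" (3x3) and "t" (3): a world point X has camera coordinates R X + t. Camera axes: x right, y down, z forward; pixel columns grow to the right and rows downward; lengths in m; the calibration is good to about 2 mm. A picture is of the moment at which its call begins. There is no depth.
- env.sign_off(): hands the job in; it is judged then, once.
Trained networks look in a picture, given as the dict that the camera call returned (one of the last four; its "shot" number tells which), for a name from the list of things; names that differ only in an ending like _2 or _b are one class to them, and where a whole thing is asked for, a point or a joint stands for the part that bears it (a point fixed in the world has none). Each returns a list of dicts, best first, with "p" (0 to 1); they miss things now and then, are a little off and sometimes report something else, mostly with a low value. They report only what shows in the picture. A call takes as long as a camera call. They do not tell look-alikes from the thing itself.
- boxes_of(picture, name): "location" ([x, y, z] in m, in the coordinates of the camera as it stood for that picture, good to about 4 mm: the middle of the surface that is visible of it).
- regions_of(picture, name): "pixels" (480x640 bool, what is visible of it).
The state is a dict: "time": time; "q": joint angles; "joint_velocities": joint speeds; "tau": joint torques, N m; "eef_pos": TCP position; "ee_rot": TCP orientation; "contact_force": force on the tool from outside, world axes, zero at the start; "ft_torque": the same for the moment, N m; "width": finger opening in m; "grip_force": force on a finger pad.
Only numpy, scipy, OpenCV 4.12 (cv2) and the standard library are available. Lean on these libraries where they do the work, as an engineer would, in place of code of your own. Each camera call takes 0.05 s, during which the arm holds its last target. There are 200 camera calls.

### The job

Bring the desk magnifier's lens over the dental jaw model by indexing its arm one hole: hook a fingertip under the pull ring of the spring pin, lift the pin, swing the arm by the ring to the neighbouring hole, and let the pin drop fully home there. Hook the ring gently rather than pinching it, do not swing past that hole, and leave the jaw model and everything else on the desk where they stand.

Things in the scene. Friction and masses are not known exactly. Their poses are not given: they have to be found in the camera images.
- stand: The magnifier's fixed stand. Origin on the desk under the pivot; its +x points from the pin end to the lens end of the arm when the arm is in the middle hole, +z up. Grey foot 200 x 150 mm, 14 mm high, from 135 mm behind the pivot (-x) to 65 mm ahead of it.
- index_plate (a point): Top centre of the stand's aluminium index plate, 76 x 222 mm, top 70 mm above the desk, 92 mm behind the pivot; axes as the stand's. Five 13 mm holes lie on a circle of 110 mm radius about the pivot, 24 degrees (0.419 rad) apart, the middle one straight behind the pivot (-x).
- swing_arm (a joint): Turn of the white two-ended arm about the upright pivot, rad: 0 in the middle hole, where it starts; positive is anticlockwise from above (lens end to the stand's +y, pin end to its -y). Neighbouring holes +0.419 and -0.419, outer ones +-0.838, stops +-0.95. Friction is light, about 0.6 N at the ring. Which way to turn depends on the side of the jaw model.
- pivot (a point): Top of the pivot on the arm, 97 mm above the desk (the cap reaches 100 mm); its +x points along the arm from the pin end to the lens end.
- pin (a joint): Lift of the spring pin, m: 0 = home in a hole, 0.026 = upper stop. The round-nosed 10 mm pin reaches 10 mm into a hole: the arm is free above 0.010 (0.015 is comfortable), and between holes the pin rests on the plate at 0.010. The spring pushes down with 4.8 N at 0, 6.6 N at 0.015. Let go over a hole, it drops by itself and its nose centres the arm from up to 3 mm off.
- pull_ring (a point): Centre of the opening of the steel ring that stands upright on the pin, 110 mm from the pivot at the arm's pin end; 123 mm above the desk with the pin home; moves with arm and pin. +x runs through the ring, along the arm to pivot and lens; +y across it. The opening is 50 mm wide (y), 34 mm high, corners cut by 7 mm; 6 mm rod, 66 mm over the sides.
- ring_bar (a point): Middle of the underside of the ring's straight top bar (along y, 42 mm long, 11 mm thick in x, top 8 mm higher), 17 mm above pull_ring, 140 mm above the desk with the pin home. Below the ring the arm's top is at 86 mm, a boss on it at 95 mm. The robot's side (-x) is open: a finger sloping down away from the robot goes through the opening and lifts the bar on its upper face.
- lens (a point): Centre of the round lens, 90 mm over its rim, 150 mm from the pivot at the far end of the arm, 84 mm above the desk (rim from 79 to 89 mm).
- jaw_model: Plaster dental model with a horseshoe of white teeth, 50 x 56 mm, 32 mm high, loose on the desk. Origin at the centre of its underside. It stands below where the lens comes to in one of the two neighbouring holes, left or right.
- steel_dish: Round open steel dish, 60 mm across, 26 mm high, loose, on the other side from the jaw model. Origin at the centre of its underside. Leave alone.
- pen_pot: Dark square pen pot, 75 x 75 x 100 mm, pens up to 155 mm, loose on the robot's right. Origin at the centre of its underside. Leave alone.
- loupe_case: Yellow loupe case, 75 x 160 x 55 mm, loose on the robot's left. Origin at the centre of its underside. Leave alone.
Not all that is in view belongs to the job. What is shaped like the jaw_model but green or red is not meant.

How it is judged:
By the outcome, as a careful person would: the job done as asked, in the order asked, and still so for the second after the job is handed in, with the robot touching nothing.
It also fails if it takes over 40 s, if anything falls off the work surface, if the arm or the gripper's body presses on something with over 40 N, if the wrist force passes 120 N, or if a joint passes its speed limit or range.

## Working session

There is one attempt and no reset: what is moved stays moved. The work goes in short steps, Python scripts to look and compute and a tool call to move; the robot and the scene stay as the last step left them, time stands still between calls to the robot, and variables do not carry over. Pictures are saved under pics/ and viewed, at most 12 in all, crops included, and the job is handed in when it is done.

Besides the shell and the picture viewer there is one more tool, called by a JSON object that holds its "fn" and its "kwargs", one argument or row to a line. send_rows: Moves the arm, as the interface text tells. Its arguments: {"type":"object","properties":{"rows":{"type":"array"},"newtons":{"type":"number"}},"required":["rows"]}

```bash
mkdir -p pics; cat > h.py <<'E'
from workcell import env, optics, boxes_of, regions_of
import numpy as np, cv2
from scipy.spatial.transform import Rotation as Ro
def w(s,p): return s["R"].T@(np.array(p)-s["t"])
def pix(s,X):
    c=s["R"]@np.array(X)+s["t"]; return np.array([s["fx"]*c[0]/c[2]+s["cx"],s["fy"]*c[1]/c[2]+s["cy"]])
def onz(s,u,v,z):
    d=s["R"].T@np.array([(u-s["cx"])/s["fx"],(v-s["cy"])/s["fy"],1]); o=-s["R"].T@s["t"]; return o+d*(z-o[2])/d[2]
def save(s,n,crop=None):
    im=s["img"][:,:,::-1]
    if crop: a,b,c,d=crop; im=cv2.resize(im[b:d,a:c],None,fx=(k:=min(800/(c-a),600/(d-b))),fy=k,interpolation=cv2.INTER_CUBIC)
    cv2.imwrite("pics/"+n,im)
E
python3 - <<'E'
from h import *
np.set_printoptions(precision=4,suppress=True)
o=env.get_obs(); print(o["eef_pos"],o["ee_rot"],env.tips_ahead,o["width"],o["time"],o["contact_force"])
for n in ["scene","side"]:
    s=optics.snapshot(n); save(s,n+"0.png"); print(n,"cam",-s["R"].T@s["t"])
    for k in ["stand","swing_arm","pin","pull_ring","lens","jaw_model","steel_dish","pen_pot","loupe_case"]:
        for b in boxes_of(s,k)[:3]:
            X=w(s,b["location"]); print(k,round(b["p"],2),X,pix(s,X).round())
E
```

```text
[0.1915 0.4884 0.2447] [ 0.1858  0.9826 -0.0006 -0.0002] 0.014 0.08511549272431441 0.0 [0.0945 0.3642 0.5286]
scene cam [ 1.6567 -0.5876  1.1491]
stand 0.66 [0.5376 0.0751 0.073 ] [329. 209.]
stand 0.55 [0.6612 0.0782 0.0902] [353. 229.]
swing_arm 0.89 [0.6609 0.079  0.0848] [353. 230.]
swing_arm 0.66 [0.4665 0.1095 0.127 ] [326. 177.]
pin 0.56 [0.4648 0.107  0.1293] [325. 176.]
pull_ring 0.43 [0.4704 0.1048 0.128 ] [326. 178.]
lens 0.68 [0.6613 0.0765 0.0835] [353. 231.]
jaw_model 0.78 [0.7319 0.1287 0.0151] [382. 258.]
jaw_model 0.68 [0.7784 0.2335 0.0108] [423. 256.]
jaw_model 0.59 [0.467  0.112  0.1295] [327. 176.]
steel_dish 0.55 [0.6913 0.0144 0.0161] [338. 264.]
pen_pot 0.92 [ 0.5633 -0.39    0.0675] [174. 277.]
loupe_case 0.83 [0.515  0.4303 0.052 ] [424. 173.]
side cam [0.5216 0.9751 1.0227]
stand 0.86 [0.5458 0.1062 0.069 ] [347. 291.]
stand 0.65 [0.4636 0.1153 0.1447] [381. 277.]
swing_arm 0.62 [0.6228 0.0885 0.0874] [319. 278.]
pull_ring 0.55 [0.4643 0.1118 0.1431] [381. 277.]
lens 0.8 [0.6192 0.086  0.0885] [321. 277.]
jaw_model 0.87 [0.7184 0.1333 0.0144] [281. 304.]
jaw_model 0.85 [0.7697 0.2492 0.0187] [253. 334.]
jaw_model 0.84 [0.8326 0.1197 0.0186] [242. 294.]
pen_pot 0.87 [ 0.5334 -0.3689  0.0713] [365. 187.]
pen_pot 0.71 [0.5447 0.1074 0.0683] [347. 292.]
loupe_case 0.87 [0.4942 0.4663 0.0507] [354. 425.]
```

View pics/scene0.png

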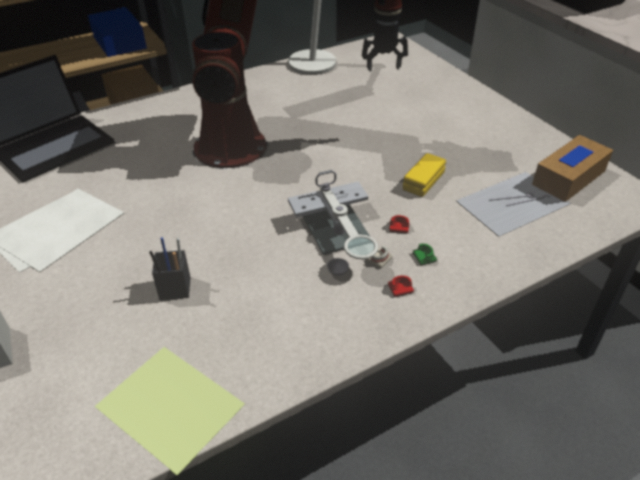

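View pics/side0.png

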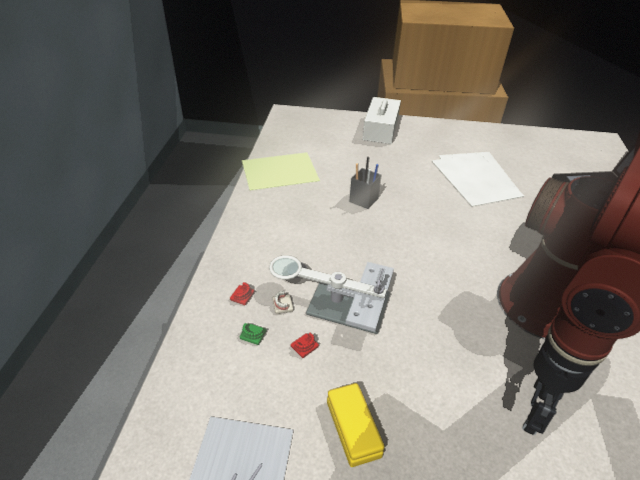

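The white jaw model, at scene (380,257) and side (283,302), stands on the robot's left, which is stand +y. That makes the turn +0.419, with the pin end going to -y. The look-alikes are red at scene (399,224) and (401,286), and green at (425,254).

I'll triangulate the key points and enlarge a crop to confirm. I'll also check what the interface offers for tilting the tool.

```bash
python3 - <<'E'
from h import *
np.set_printoptions(precision=4,suppress=True)
print([a for a in dir(env) if a[0]!='_'])
s=optics.snapshot("side"); save(s,"side_crop.png",(220,230,420,380))
c=optics.snapshot("scene")
S={"side":s,"scene":c}
for k in ["lens","pull_ring","pin","stand","jaw_model"]:
    for n,p in S.items():
        for r in regions_of(p,k)[:2]:
            m=r["pixels"]; v,u=np.nonzero(m); 
            if len(u): print(k,n,round(r["p"],2),len(u),(u.min()+u.max())/2,(v.min()+v.max())/2,u.min(),u.max(),v.min(),v.max(),onz(p,u.mean(),v.mean(),{"lens":.084,"pull_ring":.125,"pin":.12,"stand":.04,"jaw_model":.02}[k]))
E
```

```text
['PlanningError', 'get_obs', 'sign_off', 'tips_ahead']
lens side 0.71 1627 328.0 276.0 270 386 255 297 [0.6137 0.0767 0.084 ]
lens side 0.29 2982 355.5 424.5 327 384 383 466 [0.4928 0.4831 0.084 ]
lens scene 0.76 1408 347.0 214.0 317 377 169 259 [0.6373 0.0789 0.084 ]
pull_ring side 0.55 92 380.5 279.5 377 384 269 290 [0.4649 0.1019 0.125 ]
pull_ring side 0.41 1679 327.5 276.0 269 386 255 297 [0.6075 0.1162 0.125 ]
pull_ring scene 0.47 94 325.5 178.0 316 335 170 186 [0.4623 0.1008 0.125 ]
pull_ring scene 0.17 1336 347.0 214.0 316 378 170 258 [0.6802 0.0521 0.125 ]
pin side 0.43 108 380.5 279.0 377 384 268 290 [0.4643 0.0953 0.12  ]
pin scene 0.69 86 326.5 177.5 319 334 169 186 [0.4523 0.119  0.12  ]
stand side 0.8 4739 331.5 293.5 270 393 255 332 [0.5569 0.0881 0.04  ]
stand scene 0.78 4194 333.5 213.5 289 378 169 258 [0.5491 0.0918 0.04  ]
jaw_model side 0.82 341 241.5 293.0 230 253 282 304 [0.8321 0.12   0.02  ]
jaw_model side 0.77 377 282.5 302.5 272 293 292 313 [0.7157 0.1341 0.02  ]
jaw_model scene 0.85 342 424.5 253.5 413 436 243 264 [0.7788 0.2345 0.02  ]
jaw_model scene 0.81 323 399.5 223.5 390 409 215 232 [0.6434 0.2491 0.02  ]
```

View pics/side_crop.png

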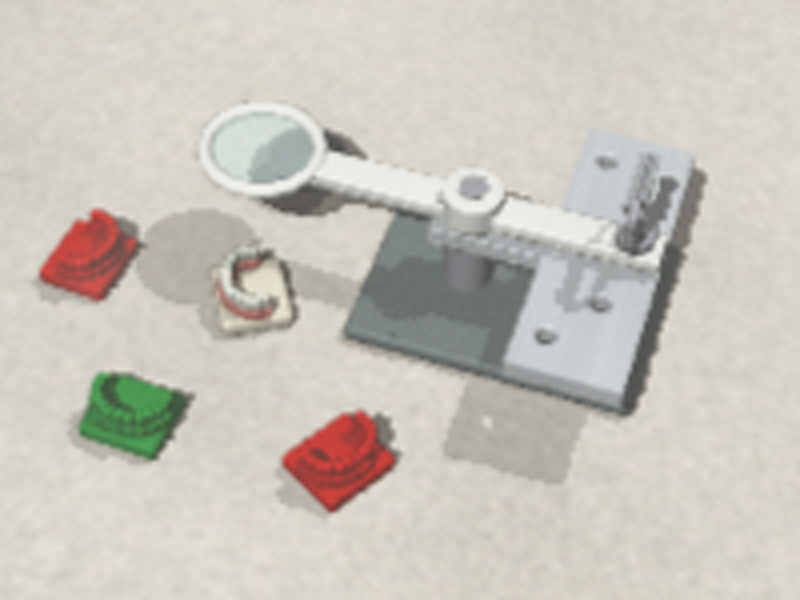

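{"fn": "send_rows", "kwargs": {
  "rows": [
    {"dy": 5},
    {"dy": 10},
    {"dy": 15},
    {"dy": 20},
    {"dy": 25},
    {"dy": 30},
    {"dy": 35},
    {"dy": 40},
    {"dy": 45},
    {"dy": 45}
  ]
}}

```text
invalid input
```

The crop confirms it: the cream jaw with white teeth at side (283,302) lies on the stand's +y side. The dish is behind the lens, on the other side. The move was refused as invalid, so I'll send full rows.

{"fn": "send_rows", "kwargs": {
  "rows": [
    {"grip": 8.5, "dx": 0, "dy": 5, "dz": 0, "yaw": 0},
    {"grip": 8.5, "dx": 0, "dy": 10, "dz": 0, "yaw": 0},
    {"grip": 8.5, "dx": 0, "dy": 15, "dz": 0, "yaw": 0},
    {"grip": 8.5, "dx": 0, "dy": 20, "dz": 0, "yaw": 0},
    {"grip": 8.5, "dx": 0, "dy": 25, "dz": 0, "yaw": 0},
    {"grip": 8.5, "dx": 0, "dy": 30, "dz": 0, "yaw": 0},
    {"grip": 8.5, "dx": 0, "dy": 35, "dz": 0, "yaw": 0},
    {"grip": 8.5, "dx": 0, "dy": 40, "dz": 0, "yaw": 0},
    {"grip": 8.5, "dx": 0, "dy": 45, "dz": 0, "yaw": 0}
  ]
}}

```text
time: 2.5
eef_pos: [0.2753, 0.7022, 0.2669]
ee_rot: [0.185, 0.98, -0.063, -0.024]
contact_force: [-0.4, -1.4, -6.2]
width: 0.0852
grip_force: 0.0
```

{"fn": "send_rows", "kwargs": {
  "rows": [
    {"grip": 8.5, "dx": 0, "dy": -5, "dz": 0, "yaw": 0},
    {"grip": 8.5, "dx": 0, "dy": -10, "dz": 0, "yaw": 0},
    {"grip": 8.5, "dx": 0, "dy": -10, "dz": 0, "yaw": 0}
  ]
}}

```text
time: 2.8
eef_pos: [0.2557, 0.6468, 0.3019]
ee_rot: [0.186, 0.981, -0.048, -0.02]
contact_force: [0.5, 1.2, 1.5]
width: 0.0851
grip_force: 0.0
```

{"fn": "send_rows", "kwargs": {
  "rows": [
    {"grip": 8.5, "dx": 0, "dy": 0, "dz": 0, "yaw": 0},
    {"grip": 8.5, "dx": 0, "dy": 0, "dz": 0, "yaw": 0}
  ]
}}

```text
time: 3.0
eef_pos: [0.2554, 0.6466, 0.3037]
ee_rot: [0.186, 0.981, -0.048, -0.02]
contact_force: [0.9, 0.4, 1.3]
width: 0.085
grip_force: 0.0
```

```bash
python3 - <<'E'
from h import *
o=env.get_obs(); print(o["time"],o["eef_pos"],o["q"],Ro.from_quat(o["ee_rot"]).as_matrix().round(3))
E
```

```text
3.0 [0.25538047 0.64657616 0.30374206] [1.08542472 0.75816053 0.76584435 1.68206069 0.00924952 1.4587125 ] [[-0.93   0.362 -0.056]
 [ 0.366  0.927 -0.087]
 [ 0.021 -0.102 -0.995]]
```

```bash
python3 - <<'E'
from h import *
c=optics.snapshot("scene"); print(onz(c,312,62,0), [onz(c,317,20,z) for z in (.2,.4)])
E
```

```text
[-0.4096559   0.55480913  0.        ] [array([-0.35602349,  0.55150869,  0.2       ]), array([0.06810671, 0.31146335, 0.4       ])]
```

{"fn": "send_rows", "kwargs": {
  "rows": [
    {"grip": 8.5, "dx": 0, "dy": 0, "dz": -5, "yaw": 0},
    {"grip": 8.5, "dx": 0, "dy": 0, "dz": -10, "yaw": 0},
    {"grip": 8.5, "dx": 0, "dy": 0, "dz": -15, "yaw": 0},
    {"grip": 8.5, "dx": 0, "dy": 0, "dz": -20, "yaw": 0},
    {"grip": 8.5, "dx": 0, "dy": 0, "dz": -25, "yaw": 0},
    {"grip": 8.5, "dx": 0, "dy": 0, "dz": -30, "yaw": 0}
  ]
}}

```text
time: 3.65
eef_pos: [0.2713, 0.6772, 0.396]
ee_rot: [0.186, 0.983, -0.002, -0.005]
contact_force: [-0.7, -0.9, 0.1]
width: 0.0846
grip_force: 0.0
```

```bash
python3 - <<'E'
from h import *
o=env.get_obs(); q=o["q"]; print(o["time"],o["eef_pos"],q.round(3),"pitch",q[1]-q[2]+q[3]); print(Ro.from_quat(o["ee_rot"]).as_matrix().round(3))
E
```

```text
3.65 [0.27131242 0.67724117 0.39601569] [1.086 0.922 1.366 2.022 0.009 1.46 ] pitch 1.5775853555096027
[[-0.931  0.365 -0.011]
 [ 0.365  0.931 -0.002]
 [ 0.01  -0.006 -1.   ]]
```

{"fn": "send_rows", "kwargs": {
  "rows": [
    {"grip": 8.5, "dx": 0, "dy": -4, "dz": -3, "yaw": 0},
    {"grip": 8.5, "dx": 0, "dy": -8, "dz": -6, "yaw": 0},
    {"grip": 8.5, "dx": 0, "dy": -12, "dz": -9, "yaw": 0},
    {"grip": 8.5, "dx": 0, "dy": -16, "dz": -12, "yaw": 0},
    {"grip": 8.5, "dx": 0, "dy": -16, "dz": -12, "yaw": 0}
  ]
}}

```text
time: 4.15
eef_pos: [0.2133, 0.5265, 0.5244]
ee_rot: [0.186, 0.983, 0.004, -0.003]
contact_force: [-0.4, 0.6, 0.8]
width: 0.0847
grip_force: 0.0
```

```bash
cat >st.py <<'E'
from h import *
o=env.get_obs(); q=o["q"]; print(o["time"],o["eef_pos"].round(4),q.round(3),"pitch",(q[1]-q[2]+q[3]).round(3)); print(Ro.from_quat(o["ee_rot"]).as_matrix().round(3).tolist())
E
python3 st.py
```

```text
4.15 [0.2133 0.5265 0.5244] [1.052 0.457 0.837 1.945 0.009 1.426] pitch 1.565
[[-0.931, 0.365, -0.005], [0.365, 0.931, 0.009], [0.008, 0.007, -1.0]]
```

{"fn": "send_rows", "kwargs": {
  "rows": [
    {"grip": 8.5, "dx": 0, "dy": 0, "dz": -5, "yaw": 0},
    {"grip": 8.5, "dx": 0, "dy": 0, "dz": -10, "yaw": 0},
    {"grip": 8.5, "dx": 0, "dy": 0, "dz": -15, "yaw": 0},
    {"grip": 8.5, "dx": 0, "dy": 0, "dz": -20, "yaw": 0},
    {"grip": 8.5, "dx": 0, "dy": 0, "dz": -20, "yaw": 0}
  ]
}}

```text
time: 4.65
eef_pos: [0.1988, 0.4883, 0.5768]
ee_rot: [0.186, 0.982, 0.023, 0.002]
contact_force: [0.2, 0.2, 0.2]
width: 0.0848
grip_force: 0.0
```

```bash
python3 st.py
```

```text
4.65 [0.1988 0.4883 0.5768] [1.039 0.386 0.881 2.021 0.011 1.413] pitch 1.527
[[-0.931, 0.365, 0.013], [0.366, 0.93, 0.044], [0.004, 0.045, -0.999]]
```

{"fn": "send_rows", "kwargs": {
  "rows": [
    {"grip": 8.5, "dx": 0, "dy": 20, "dz": -30, "yaw": 0},
    {"grip": 8.5, "dx": 0, "dy": 20, "dz": -30, "yaw": 0},
    {"grip": 8.5, "dx": 0, "dy": 20, "dz": -30, "yaw": 0},
    {"grip": 8.5, "dx": 0, "dy": 20, "dz": -30, "yaw": 0},
    {"grip": 8.5, "dx": 0, "dy": 20, "dz": -30, "yaw": 0}
  ]
}}

```text
time: 5.15
eef_pos: [0.2094, 0.5178, 0.5839]
ee_rot: [0.186, 0.981, 0.047, 0.009]
contact_force: [-0.4, -0.1, 0.3]
width: 0.085
grip_force: 0.0
```

```bash
python3 st.py
```

```text
5.15 [0.2094 0.5178 0.5839] [1.048 0.433 0.978 2.021 0.014 1.423] pitch 1.476
[[-0.931, 0.364, 0.035], [0.366, 0.926, 0.089], [-0.0, 0.095, -0.995]]
```

{"fn": "send_rows", "kwargs": {
  "rows": [
    {"grip": 8.5, "dx": 0, "dy": 20, "dz": -10, "yaw": 0},
    {"grip": 8.5, "dx": 0, "dy": 20, "dz": -10, "yaw": 0}
  ]
}}

```text
time: 5.35
eef_pos: [0.2265, 0.563, 0.5788]
ee_rot: [0.186, 0.98, 0.069, 0.015]
contact_force: [0.1, -0.8, -0.4]
width: 0.0847
grip_force: 0.0
```

```bash
python3 st.py
```

```text
5.35 [0.2265 0.563  0.5788] [1.06  0.524 1.115 2.021 0.015 1.436] pitch 1.429
[[-0.93, 0.362, 0.056], [0.366, 0.921, 0.13], [-0.004, 0.142, -0.99]]
```

{"fn": "send_rows", "kwargs": {
  "rows": [
    {"grip": 8.5, "dx": 0, "dy": 20, "dz": -10, "yaw": 0},
    {"grip": 8.5, "dx": 0, "dy": 20, "dz": -10, "yaw": 0},
    {"grip": 8.5, "dx": 0, "dy": 20, "dz": -10, "yaw": 0},
    {"grip": 8.5, "dx": 0, "dy": 20, "dz": -10, "yaw": 0}
  ]
}}

```text
time: 5.75
eef_pos: [0.2455, 0.614, 0.5641]
ee_rot: [0.185, 0.978, 0.092, 0.021]
contact_force: [-0.5, -0.4, -0.7]
width: 0.085
grip_force: 0.0
```

```bash
python3 st.py
```

```text
5.75 [0.2455 0.614  0.5641] [1.072 0.635 1.274 2.021 0.017 1.448] pitch 1.383
[[-0.93, 0.359, 0.075], [0.367, 0.914, 0.172], [-0.006, 0.188, -0.982]]
```

{"fn": "send_rows", "kwargs": {
  "rows": [
    {"grip": 8.5, "dx": 0, "dy": 0, "dz": -20, "yaw": 0},
    {"grip": 8.5, "dx": 0, "dy": 0, "dz": -20, "yaw": 0},
    {"grip": 8.5, "dx": 0, "dy": 0, "dz": -20, "yaw": 0}
  ]
}}

```text
time: 6.05
eef_pos: [0.2206, 0.5548, 0.6253]
ee_rot: [0.185, 0.976, 0.115, 0.027]
contact_force: [0.5, -1.0, 0.4]
width: 0.0847
grip_force: 0.0
```

```bash
python3 st.py
```

```text
6.05 [0.2206 0.5548 0.6253] [1.058 0.471 1.158 2.022 0.022 1.436] pitch 1.335
[[-0.93, 0.355, 0.095], [0.367, 0.905, 0.214], [-0.01, 0.235, -0.972]]
```

Each call that pushes past wrist joint 4's limit leaves about 0.05 rad of outward tilt, and the tilt persists. That lets me build the sloping finger from short moves high above the desk.

{"fn": "send_rows", "kwargs": {
  "rows": [
    {"grip": 8.5, "dx": 0, "dy": 20, "dz": -20, "yaw": 0},
    {"grip": 8.5, "dx": 0, "dy": 20, "dz": -20, "yaw": 0}
  ]
}}

```text
time: 6.25
eef_pos: [0.2249, 0.5685, 0.6389]
ee_rot: [0.185, 0.972, 0.139, 0.033]
contact_force: [-0.1, -0.5, -0.7]
width: 0.0849
grip_force: 0.0
```

{"fn": "send_rows", "kwargs": {
  "rows": [
    {"grip": 8.5, "dx": 0, "dy": 5, "dz": -20, "yaw": 0},
    {"grip": 8.5, "dx": 0, "dy": 5, "dz": -20, "yaw": 0}
  ]
}}

```text
time: 6.45
eef_pos: [0.2128, 0.5414, 0.6699]
ee_rot: [0.184, 0.969, 0.158, 0.038]
contact_force: [-0.8, -0.0, -0.0]
width: 0.0852
grip_force: 0.0
```

{"fn": "send_rows", "kwargs": {
  "rows": [
    {"grip": 8.5, "dx": 0, "dy": 20, "dz": -20, "yaw": 0},
    {"grip": 8.5, "dx": 0, "dy": 20, "dz": -20, "yaw": 0}
  ]
}}

```text
time: 6.65
eef_pos: [0.2151, 0.5514, 0.6859]
ee_rot: [0.183, 0.965, 0.181, 0.045]
contact_force: [-0.2, 0.2, -0.1]
width: 0.0845
grip_force: 0.0
```

{"fn": "send_rows", "kwargs": {
  "rows": [
    {"grip": 8.5, "dx": 0, "dy": 5, "dz": -20, "yaw": 0},
    {"grip": 8.5, "dx": 0, "dy": 5, "dz": -20, "yaw": 0}
  ]
}}

```text
time: 6.85
eef_pos: [0.2009, 0.5204, 0.7159]
ee_rot: [0.183, 0.961, 0.2, 0.05]
contact_force: [-0.3, -0.0, 0.3]
width: 0.0852
grip_force: 0.0
```

```bash
python3 st.py
```

```text
6.85 [0.2009 0.5204 0.7159] [1.051 0.349 1.213 2.021 0.036 1.434] pitch 1.157
[[-0.928, 0.331, 0.168], [0.371, 0.853, 0.367], [-0.022, 0.403, -0.915]]
```

```bash
python3 - <<'E'
from h import *
np.set_printoptions(precision=4,suppress=True)
s=optics.snapshot("side"); c=optics.snapshot("scene")
L=onz(s,285.8,267,.086);P=onz(s,338.5,276.7,.1);B=onz(s,380,290,.095)
print(L,P,B,np.linalg.norm(L-P),np.linalg.norm(B-P))
d=L-P; print("az",np.degrees(np.arctan2(d[1],d[0])), np.degrees(np.arctan2(*(P-B)[[1,0]])))
L2=onz(c,360.5,246,.086);P2=onz(c,340,209,.1);print(L2,P2,np.linalg.norm(L2-P2),np.degrees(np.arctan2(*(L2-P2)[[1,0]])))
E
```

```text
[0.7189 0.0624 0.086 ] [0.5719 0.0878 0.1   ] [0.4608 0.1121 0.095 ] 0.14984569341549273 0.11378616112165617
az -9.81572798273642 -12.318939169889813
[0.7236 0.061  0.086 ] [0.5823 0.0849 0.1   ] 0.14404171234345756 -9.58212778903618
```

```bash
cat > to.py <<'E'
import sys
from h import *
np.set_printoptions(precision=2,suppress=True)
o=env.get_obs(); R=Ro.from_quat(o["ee_rot"]).as_matrix()
X=np.array([float(a) for a in sys.argv[1:4]])
print("cm in tool:",R.T@(X-o["eef_pos"])*100)
E
python3 to.py 0.45 -0.315 0.6; python3 to.py 0.42 0.15 0.66
```

```text
cm in tool: [-53.89 -67.57 -15.81]
cm in tool: [-33.98 -26.53  -4.58]
```

{"fn": "send_rows", "kwargs": {
  "rows": [
    {"grip": 8.5, "dx": -34, "dy": -26.5, "dz": -4.6, "yaw": 0},
    {"grip": 8.5, "dx": -34, "dy": -26.5, "dz": -4.6, "yaw": 0},
    {"grip": 8.5, "dx": -34, "dy": -26.5, "dz": -4.6, "yaw": 0},
    {"grip": 8.5, "dx": -34, "dy": -26.5, "dz": -4.6, "yaw": 0},
    {"grip": 8.5, "dx": -34, "dy": -26.5, "dz": -4.6, "yaw": 0},
    {"grip": 8.5, "dx": -34, "dy": -26.5, "dz": -4.6, "yaw": 0},
    {"grip": 8.5, "dx": -34, "dy": -26.5, "dz": -4.6, "yaw": 0},
    {"grip": 8.5, "dx": -34, "dy": -26.5, "dz": -4.6, "yaw": 0},
    {"grip": 8.5, "dx": -34, "dy": -26.5, "dz": -4.6, "yaw": 0}
  ]
}}

```text
time: 7.85
eef_pos: [0.4224, 0.1487, 0.6574]
ee_rot: [0.184, 0.961, 0.201, 0.048]
contact_force: [1.2, 0.1, 0.3]
width: 0.0847
grip_force: 0.0
```

```bash
python3 st.py;python3 to.py 0.45 -0.315 0.55
```

```text
7.85 [0.4224 0.1487 0.6574] [-0.104  0.105  0.661  1.989  0.394  0.301] pitch 1.433
[[-0.928, 0.334, 0.166], [0.372, 0.852, 0.369], [-0.019, 0.404, -0.915]]
cm in tool: [-19.62 -42.92  -6.81]
```

{"fn": "send_rows", "kwargs": {
  "rows": [
    {"grip": 8.5, "dx": -20, "dy": -43, "dz": -7, "yaw": 0},
    {"grip": 8.5, "dx": -20, "dy": -43, "dz": -7, "yaw": 0},
    {"grip": 8.5, "dx": -20, "dy": -43, "dz": -7, "yaw": 0},
    {"grip": 8.5, "dx": -20, "dy": -43, "dz": -7, "yaw": 0},
    {"grip": 8.5, "dx": -20, "dy": -43, "dz": -7, "yaw": 0},
    {"grip": 8.5, "dx": -20, "dy": -43, "dz": -7, "yaw": 0},
    {"grip": 8.5, "dx": -20, "dy": -43, "dz": -7, "yaw": 0},
    {"grip": 8.5, "dx": -20, "dy": -43, "dz": -7, "yaw": 0},
    {"grip": 8.5, "dx": -20, "dy": -43, "dz": -7, "yaw": 0}
  ]
}}

```text
time: 8.75
eef_pos: [0.4464, -0.2662, 0.5249]
ee_rot: [0.186, 0.961, 0.196, 0.058]
contact_force: [0.3, -0.2, -0.0]
width: 0.085
grip_force: 0.0
```

```bash
python3 st.py;python3 to.py 0.55 -0.385 0.75
```

```text
8.75 [ 0.4464 -0.2662  0.5249] [-0.903  0.409  0.68   2.02   0.373 -0.555] pitch 1.749
[[-0.924, 0.335, 0.184], [0.38, 0.854, 0.356], [-0.038, 0.399, -0.916]]
cm in tool: [-14.94   2.29 -22.94]
```

```bash
python3 to.py 0.515 -0.13 0.56
```

```text
cm in tool: [-1.3  15.32  2.89]
```

{"fn": "send_rows", "kwargs": {
  "rows": [
    {"grip": 8.5, "dx": -1.3, "dy": 15.3, "dz": 2.9, "yaw": 0},
    {"grip": 8.5, "dx": -1.3, "dy": 15.3, "dz": 2.9, "yaw": 0},
    {"grip": 8.5, "dx": -1.3, "dy": 15.3, "dz": 2.9, "yaw": 0},
    {"grip": 8.5, "dx": -1.3, "dy": 15.3, "dz": 2.9, "yaw": 0}
  ]
}}

```text
time: 9.15
eef_pos: [0.5163, -0.1237, 0.5626]
ee_rot: [0.183, 0.962, 0.196, 0.059]
contact_force: [0.6, -0.3, 1.2]
width: 0.0851
grip_force: 0.0
```

```bash
python3 st.py
```

```text
9.15 [ 0.5163 -0.1237  0.5626] [-0.613  0.352  0.706  1.982  0.408 -0.248] pitch 1.628
[[-0.926, 0.33, 0.185], [0.376, 0.856, 0.355], [-0.041, 0.398, -0.916]]
```

{"fn": "send_rows", "kwargs": {
  "rows": [
    {"grip": 8.5, "dx": -10.5, "dy": 6, "dz": -18.8, "yaw": 0},
    {"grip": 8.5, "dx": -10.5, "dy": 6, "dz": -18.8, "yaw": 0}
  ]
}}

```text
time: 9.35
eef_pos: [0.5374, -0.1289, 0.5876]
ee_rot: [0.19, 0.96, 0.189, 0.082]
contact_force: [-0.1, -0.1, -0.4]
width: 0.0847
grip_force: 0.0
```

{"fn": "send_rows", "kwargs": {
  "rows": [
    {"grip": 8.5, "dx": -10.5, "dy": 6, "dz": -18.8, "yaw": 0},
    {"grip": 8.5, "dx": -10.5, "dy": 6, "dz": -18.8, "yaw": 0}
  ]
}}

```text
time: 9.55
eef_pos: [0.551, -0.1263, 0.6073]
ee_rot: [0.195, 0.958, 0.184, 0.106]
contact_force: [-1.0, -0.0, 0.7]
width: 0.0847
grip_force: 0.0
```

```bash
python3 st.py
```

```text
9.55 [ 0.551  -0.1263  0.6073] [-0.588  0.397  0.908  2.021  0.424 -0.174] pitch 1.51
[[-0.902, 0.334, 0.274], [0.412, 0.856, 0.312], [-0.131, 0.394, -0.91]]
```

{"fn": "send_rows", "kwargs": {
  "rows": [
    {"grip": 8.5, "dx": -10, "dy": 6, "dz": -18, "yaw": 0},
    {"grip": 8.5, "dx": -10, "dy": 6, "dz": -18, "yaw": 0}
  ]
}}

```text
time: 9.75
eef_pos: [0.5604, -0.1221, 0.6291]
ee_rot: [0.199, 0.954, 0.18, 0.13]
contact_force: [-0.2, -0.4, 0.4]
width: 0.0851
grip_force: 0.0
```

{"fn": "send_rows", "kwargs": {
  "rows": [
    {"grip": 8.5, "dx": -10, "dy": 6, "dz": -18, "yaw": 0},
    {"grip": 8.5, "dx": -10, "dy": 6, "dz": -18, "yaw": 0}
  ]
}}

```text
time: 9.95
eef_pos: [0.5656, -0.1177, 0.652]
ee_rot: [0.203, 0.951, 0.177, 0.155]
contact_force: [-0.3, -0.3, -0.4]
width: 0.0848
grip_force: 0.0
```

{"fn": "send_rows", "kwargs": {
  "rows": [
    {"grip": 8.5, "dx": -10, "dy": 6, "dz": -18, "yaw": 0},
    {"grip": 8.5, "dx": -10, "dy": 6, "dz": -18, "yaw": 0}
  ]
}}

```text
time: 10.15
eef_pos: [0.5671, -0.1132, 0.6755]
ee_rot: [0.207, 0.946, 0.173, 0.179]
contact_force: [-0.7, -0.0, 1.0]
width: 0.0849
grip_force: 0.0
```

{"fn": "send_rows", "kwargs": {
  "rows": [
    {"grip": 8.5, "dx": -10, "dy": 6, "dz": -18, "yaw": 0},
    {"grip": 8.5, "dx": -10, "dy": 6, "dz": -18, "yaw": 0}
  ]
}}

```text
time: 10.35
eef_pos: [0.5651, -0.1087, 0.6996]
ee_rot: [0.211, 0.941, 0.171, 0.203]
contact_force: [0.6, -0.3, -0.2]
width: 0.0854
grip_force: 0.0
```

```bash
python3 st.py
```

```text
10.35 [ 0.5651 -0.1087  0.6996] [-0.563  0.357  1.099  2.021  0.458 -0.054] pitch 1.279
[[-0.828, 0.327, 0.455], [0.466, 0.853, 0.236], [-0.31, 0.407, -0.859]]
```

```bash
python3 to.py 0.48 -0.31 0.58;python3 - <<'E'
from h import *
R=Ro.from_quat(env.get_obs()["ee_rot"]).as_matrix()
print((R.T@np.array([.57*12,-.82*12,20])).round(1))
E
```

```text
cm in tool: [  1.38 -24.82   1.66]
[-16.5   2.  -16.4]
```

{"fn": "send_rows", "kwargs": {
  "rows": [
    {"grip": 8.5, "dx": 1.4, "dy": -25, "dz": 1.7, "yaw": 0},
    {"grip": 8.5, "dx": 1.4, "dy": -25, "dz": 1.7, "yaw": 0},
    {"grip": 8.5, "dx": 1.4, "dy": -25, "dz": 1.7, "yaw": 0},
    {"grip": 8.5, "dx": 1.4, "dy": -25, "dz": 1.7, "yaw": 0},
    {"grip": 8.5, "dx": 1.4, "dy": -25, "dz": 1.7, "yaw": 0},
    {"grip": 8.5, "dx": 1.4, "dy": -25, "dz": 1.7, "yaw": 0}
  ]
}}

```text
time: 10.95
eef_pos: [0.4775, -0.3157, 0.5727]
ee_rot: [0.214, 0.94, 0.173, 0.2]
contact_force: [-0.8, 0.8, -0.2]
width: 0.085
grip_force: 0.0
```

{"fn": "send_rows", "kwargs": {
  "rows": [
    {"grip": 8.5, "dx": -16.5, "dy": 2, "dz": -16.5, "yaw": 0},
    {"grip": 8.5, "dx": -16.5, "dy": 2, "dz": -16.5, "yaw": 0}
  ]
}}

```text
time: 11.15
eef_pos: [0.5018, -0.335, 0.6237]
ee_rot: [0.215, 0.939, 0.165, 0.214]
contact_force: [-36.7, 52.9, -12.0]
width: 0.0848
grip_force: 0.0
```

{"fn": "send_rows", "kwargs": {
  "rows": [
    {"grip": 8.5, "dx": -16.5, "dy": 2, "dz": -16.5, "yaw": 0},
    {"grip": 8.5, "dx": -16.5, "dy": 2, "dz": -16.5, "yaw": 0}
  ]
}}

```text
time: 11.35
eef_pos: [0.5196, -0.3407, 0.6446]
ee_rot: [0.219, 0.934, 0.152, 0.237]
contact_force: [-1.1, 0.8, -0.1]
width: 0.085
grip_force: 0.0
```

```bash
python3 st.py
```

```text
11.35 [ 0.5196 -0.3407  0.6446] [-0.968  0.473  1.088  2.021  0.549 -0.46 ] pitch 1.406
[[-0.791, 0.338, 0.51], [0.482, 0.857, 0.181], [-0.376, 0.389, -0.841]]
```

{"fn": "send_rows", "kwargs": {
  "rows": [
    {"grip": 8.5, "dx": -6, "dy": 0, "dz": -7, "yaw": 0},
    {"grip": 8.5, "dx": -6, "dy": 0, "dz": -7, "yaw": 0}
  ]
}}

```text
time: 11.55
eef_pos: [0.522, -0.3495, 0.6637]
ee_rot: [0.224, 0.929, 0.142, 0.259]
contact_force: [-0.3, -0.5, 0.7]
width: 0.085
grip_force: 0.0
```

{"fn": "send_rows", "kwargs": {
  "rows": [
    {"grip": 8.5, "dx": -6, "dy": 0, "dz": -7, "yaw": 0},
    {"grip": 8.5, "dx": -6, "dy": 0, "dz": -7, "yaw": 0}
  ]
}}

```text
time: 11.75
eef_pos: [0.521, -0.3576, 0.6841]
ee_rot: [0.229, 0.923, 0.131, 0.281]
contact_force: [-0.1, -0.3, 0.3]
width: 0.0847
grip_force: 0.0
```

{"fn": "send_rows", "kwargs": {
  "rows": [
    {"grip": 8.5, "dx": -6, "dy": 0, "dz": -7, "yaw": 0},
    {"grip": 8.5, "dx": -6, "dy": 0, "dz": -7, "yaw": 0}
  ]
}}

```text
time: 11.95
eef_pos: [0.5172, -0.3643, 0.7053]
ee_rot: [0.234, 0.916, 0.12, 0.303]
contact_force: [-0.0, 0.4, 0.3]
width: 0.0848
grip_force: 0.0
```

{"fn": "send_rows", "kwargs": {
  "rows": [
    {"grip": 8.5, "dx": -6, "dy": 0, "dz": -7, "yaw": 0},
    {"grip": 8.5, "dx": -6, "dy": 0, "dz": -7, "yaw": 0}
  ]
}}

```text
time: 12.15
eef_pos: [0.5106, -0.3698, 0.7276]
ee_rot: [0.238, 0.909, 0.109, 0.325]
contact_force: [0.7, 0.5, 0.8]
width: 0.0852
grip_force: 0.0
```

```bash
python3 st.py
```

```text
12.15 [ 0.5106 -0.3698  0.7276] [-1.037  0.456  1.269  2.021  0.613 -0.408] pitch 1.209
[[-0.675, 0.362, 0.643], [0.504, 0.862, 0.044], [-0.538, 0.353, -0.765]]
```

```bash
python3 to.py 0.42 0.10 0.33; python3 -c "
from h import *
print(env.tips_ahead)"
```

```text
cm in tool: [51.22 23.17 26.64]
0.014
```

{"fn": "send_rows", "kwargs": {
  "rows": [
    {"grip": 5, "dx": 51.2, "dy": 23.2, "dz": 26.6, "yaw": 0.99},
    {"grip": 5, "dx": 51.2, "dy": 23.2, "dz": 26.6, "yaw": 0.99},
    {"grip": 5, "dx": 51.2, "dy": 23.2, "dz": 26.6, "yaw": 0.99},
    {"grip": 5, "dx": 51.2, "dy": 23.2, "dz": 26.6, "yaw": 0.99},
    {"grip": 5, "dx": 51.2, "dy": 23.2, "dz": 26.6, "yaw": 0.99},
    {"grip": 5, "dx": 51.2, "dy": 23.2, "dz": 26.6, "yaw": 0.99},
    {"grip": 5, "dx": 51.2, "dy": 23.2, "dz": 26.6, "yaw": 0.99},
    {"grip": 5, "dx": 51.2, "dy": 23.2, "dz": 26.6, "yaw": 0.99},
    {"grip": 5, "dx": 51.2, "dy": 23.2, "dz": 26.6, "yaw": 0.99},
    {"grip": 5, "dx": 51.2, "dy": 23.2, "dz": 26.6, "yaw": 0.99}
  ]
}}

```text
time: 13.15
eef_pos: [0.4523, -0.0655, 0.4725]
ee_rot: [0.643, 0.685, 0.251, 0.233]
contact_force: [0.6, -0.6, 0.1]
width: 0.0502
grip_force: 0.0
```

```bash
python3 st.py; python3 to.py 0.42 0.10 0.33;
```

```text
13.15 [ 0.4523 -0.0655  0.4725] [-0.582 -0.401 -0.447  0.935  0.401  1.048] pitch 0.982
[[-0.066, 0.764, 0.642], [0.998, 0.048, 0.045], [0.003, 0.643, -0.766]]
cm in tool: [ 16.68 -10.84   9.57]
```

{"fn": "send_rows", "kwargs": {
  "rows": [
    {"grip": 5, "dx": 16.7, "dy": -10.8, "dz": 9.6, "yaw": 0},
    {"grip": 5, "dx": 16.7, "dy": -10.8, "dz": 9.6, "yaw": 0},
    {"grip": 5, "dx": 16.7, "dy": -10.8, "dz": 9.6, "yaw": 0},
    {"grip": 5, "dx": 16.7, "dy": -10.8, "dz": 9.6, "yaw": 0},
    {"grip": 5, "dx": 16.7, "dy": -10.8, "dz": 9.6, "yaw": 0},
    {"grip": 5, "dx": 16.7, "dy": -10.8, "dz": 9.6, "yaw": 0}
  ]
}}

```text
time: 13.75
eef_pos: [0.4185, 0.101, 0.3283]
ee_rot: [0.641, 0.689, 0.25, 0.231]
contact_force: [0.3, -0.3, 0.6]
width: 0.0502
grip_force: 0.0
```

```bash
python3 st.py; python3 to.py 0.43 0.103 0.21; python3 - <<'E'
from h import *
np.set_printoptions(precision=4,suppress=True)
s=optics.snapshot("wrist"); save(s,"wrist1.png"); print("cam",-s["R"].T@s["t"], s["R"][2])
for k in ["pull_ring","pin","ring_bar"]:
    try:
        for b in boxes_of(s,k)[:2]: X=w(s,b["location"]); print(k,round(b["p"],2),X,pix(s,X).round())
    except Exception as e: print(e)
for n,X in dict(bar=[.466,.106,.140],ctr=[.466,.106,.123],piv=[.574,.087,.097]).items(): print(n,pix(s,X))
E
```

```text
13.75 [0.4185 0.101  0.3283] [ 0.058 -0.467 -0.866  0.477  0.011  1.561] pitch 0.877
[[-0.073, 0.767, 0.638], [0.997, 0.055, 0.049], [0.002, 0.64, -0.769]]
cm in tool: [ 0.09 -6.67  9.83]
cam [0.3324 0.1588 0.4264] [ 0.635  -0.2103 -0.7434]
pull_ring 0.7 [0.4671 0.1042 0.1421] [231. 217.]
ring_bar 0.9 [0.4644 0.1065 0.1378] [226. 214.]
bar [228.5931 214.465 ]
ctr [220.1017 211.4563]
piv [301.7944 219.6553]
```

View pics/wrist1.png

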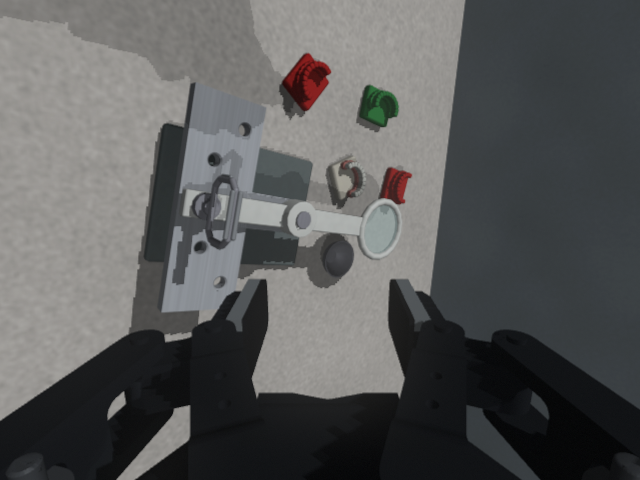

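The bar is at (232,213) and the pivot cap at (301,219), within a few pixels of my predictions, so the ring and pivot estimates hold. The left finger, with its tip near (255,282), is the lower one and will do the hooking.

```bash
python3 - <<'E'
from h import *
np.set_printoptions(precision=1,suppress=True)
s=optics.snapshot("wrist"); o=env.get_obs(); R=Ro.from_quat(o["ee_rot"]).as_matrix()
for t in (-.005,0,.005,.01,.014):
    print(t,[pix(s,o["eef_pos"]+R@np.array([x,y,t])) for x in(-.011,.011) for y in (-.025,.025)])
E
```

```text
-0.005 [array([261.5, 344.5]), array([394.3, 344.7]), array([258.7, 290.3]), array([397.3, 290.5])]
0 [array([263.7, 337.5]), array([392.1, 337.7]), array([261.2, 284.9]), array([394.8, 285.1])]
0.005 [array([265.8, 330.9]), array([390. , 331.1]), array([263.4, 279.9]), array([392.6, 280.1])]
0.01 [array([267.8, 324.8]), array([388., 325.]), array([265.6, 275.2]), array([390.4, 275.4])]
0.014 [array([269.3, 320.1]), array([386.5, 320.3]), array([267.2, 271.6]), array([388.8, 271.8])]
```

```bash
python3 to.py 0.4236 0.1046 0.216;python3 to.py 0.481 0.109 0.147
```

```text
cm in tool: [ 0.66 -7.34  9.06]
cm in tool: [ 0.71 -7.38 18.04]
```

{"fn": "send_rows", "kwargs": {
  "rows": [
    {"grip": 5, "dx": 0.3, "dy": -3.7, "dz": 3, "yaw": 0},
    {"grip": 5, "dx": 0.7, "dy": -7.4, "dz": 6, "yaw": 0},
    {"grip": 5, "dx": 0.7, "dy": -7.4, "dz": 9, "yaw": 0},
    {"grip": 5, "dx": 0.7, "dy": -7.4, "dz": 11, "yaw": 0},
    {"grip": 5, "dx": 0.7, "dy": -7.4, "dz": 11, "yaw": 0}
  ]
}}

```text
time: 14.5
eef_pos: [0.4352, 0.1056, 0.1981]
ee_rot: [0.643, 0.686, 0.249, 0.232]
contact_force: [0.5, -0.9, -0.2]
width: 0.0503
grip_force: 0.0
```

```bash
python3 st.py; python3 to.py 0.481 0.109 0.147; python3 - <<'E'
from h import *
s=optics.snapshot("wrist"); save(s,"wrist2.png")
print(pix(s,[.466,.106,.140]),pix(s,[.466,.106,.106]))
for b in boxes_of(s,"ring_bar")[:2]: print(b["p"],w(s,b["location"]))
E
```

```text
14.5 [0.4352 0.1056 0.1981] [ 0.08  -0.234 -1.139 -0.029 -0.008  1.583] pitch 0.875
[[-0.066, 0.766, 0.639], [0.998, 0.049, 0.044], [0.002, 0.641, -0.768]]
cm in tool: [0.03 0.25 6.86]
[303.33779465 260.6511391 ] [270.97930615 247.01621878]
0.74 [0.46407044 0.10915546 0.13408604]
```

View pics/wrist2.png

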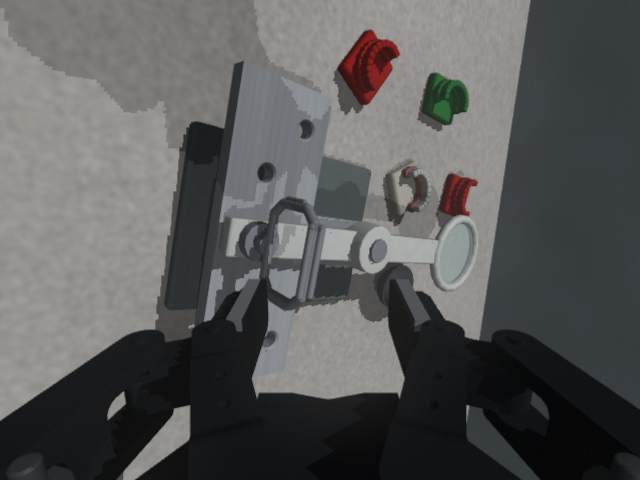

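{"fn": "send_rows", "kwargs": {
  "rows": [
    {"grip": 5, "dx": 0.2, "dy": 0.1, "dz": 1.5, "yaw": 0},
    {"grip": 5, "dx": 0.2, "dy": 0.2, "dz": 3, "yaw": 0},
    {"grip": 5, "dx": 0.2, "dy": 0.2, "dz": 4.5, "yaw": 0},
    {"grip": 5, "dx": 0.2, "dy": 0.2, "dz": 5.8, "yaw": 0},
    {"grip": 5, "dx": 0.2, "dy": 0.2, "dz": 6.8, "yaw": 0},
    {"grip": 5, "dx": 0.2, "dy": 0.2, "dz": 6.8, "yaw": 0}
  ]
}}

```text
time: 15.2
eef_pos: [0.4804, 0.1116, 0.1494]
ee_rot: [0.642, 0.686, 0.251, 0.233]
contact_force: [-0.6, -0.7, -0.6]
width: 0.0498
grip_force: 0.0
```

```bash
python3 st.py; python3 - <<'E'
from h import *
s=optics.snapshot("wrist"); a=s["img"]; save(s,"wrist3.png",(150,150,550,450))
s=optics.snapshot("side"); save(s,"side3.png",(310,220,430,310))
E
```

```text
15.2 [0.4804 0.1116 0.1494] [ 0.087  0.006 -1.154 -0.288 -0.011  1.587] pitch 0.872
[[-0.067, 0.764, 0.642], [0.998, 0.05, 0.045], [0.002, 0.643, -0.766]]
```

View pics/wrist3.png

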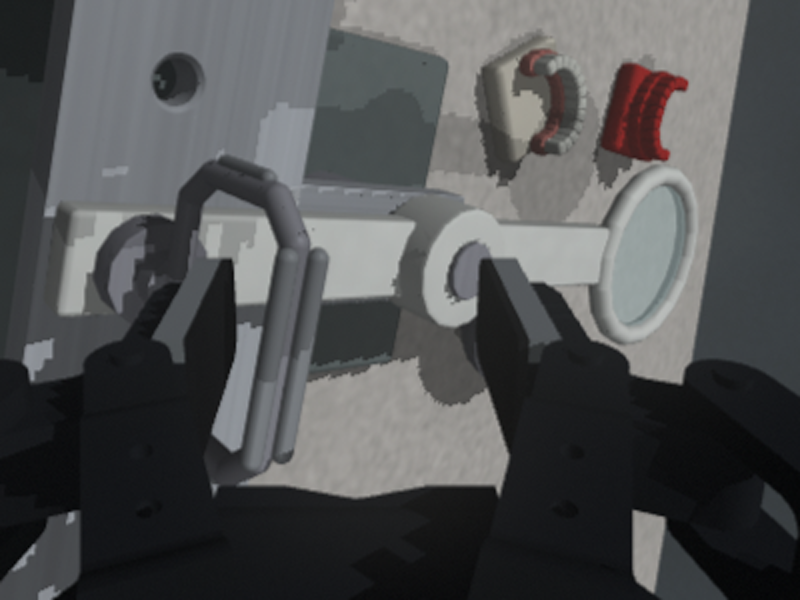

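The finger is through the ring with no contact (force about 0), and the bar lies just above its inner face. Now I'll lift.

{"fn": "send_rows", "kwargs": {
  "rows": [
    {"grip": 5, "dx": 0, "dy": 0.25, "dz": -0.3, "yaw": 0},
    {"grip": 5, "dx": 0, "dy": 0.5, "dz": -0.6, "yaw": 0},
    {"grip": 5, "dx": 0, "dy": 0.75, "dz": -0.9, "yaw": 0},
    {"grip": 5, "dx": 0, "dy": 0.75, "dz": -0.9, "yaw": 0}
  ]
}}

```text
time: 15.7
eef_pos: [0.4788, 0.1121, 0.1606]
ee_rot: [0.642, 0.687, 0.25, 0.232]
contact_force: [-1.4, 0.2, -2.8]
width: 0.0495
grip_force: 1.2
```

```bash
python3 st.py; python3 -c "
from h import *
s=optics.snapshot('wrist')
for b in boxes_of(s,'ring_bar')[:2]: print(b['p'],w(s,b['location']))"
```

```text
15.7 [0.4788 0.1121 0.1606] [ 0.088 -0.03  -1.136 -0.232 -0.011  1.587] pitch 0.873
[[-0.068, 0.765, 0.641], [0.998, 0.051, 0.046], [0.002, 0.642, -0.766]]
0.66 [0.46488686 0.11711625 0.14174153]
```

{"fn": "send_rows", "kwargs": {
  "rows": [
    {"grip": 5, "dx": 0, "dy": 0.25, "dz": -0.3, "yaw": 0},
    {"grip": 5, "dx": 0, "dy": 0.5, "dz": -0.6, "yaw": 0},
    {"grip": 5, "dx": 0, "dy": 0.75, "dz": -0.9, "yaw": 0},
    {"grip": 5, "dx": 0, "dy": 1.0, "dz": -1.2, "yaw": 0},
    {"grip": 5, "dx": 0, "dy": 1.15, "dz": -1.35, "yaw": 0},
    {"grip": 5, "dx": 0, "dy": 1.15, "dz": -1.35, "yaw": 0}
  ]
}}

```text
time: 16.4
eef_pos: [0.4788, 0.112, 0.1777]
ee_rot: [0.642, 0.687, 0.25, 0.232]
contact_force: [-4.6, 0.6, -7.0]
width: 0.0503
grip_force: 4.0
```

```bash
python3 st.py; python3 -c "
from h import *
s=optics.snapshot('side');save(s,'side4.png',(310,220,430,310))
s=optics.snapshot('wrist');save(s,'wrist4.png',(150,100,550,400))
for b in boxes_of(s,'ring_bar')[:2]: print(b['p'],w(s,b['location']))"
```

```text
16.4 [0.4788 0.112  0.1777] [ 0.088 -0.077 -1.105 -0.153 -0.011  1.587] pitch 0.874
[[-0.068, 0.765, 0.64], [0.998, 0.051, 0.045], [0.002, 0.642, -0.767]]
0.72 [0.46655105 0.1142148  0.15684276]
```

View pics/wrist4.png

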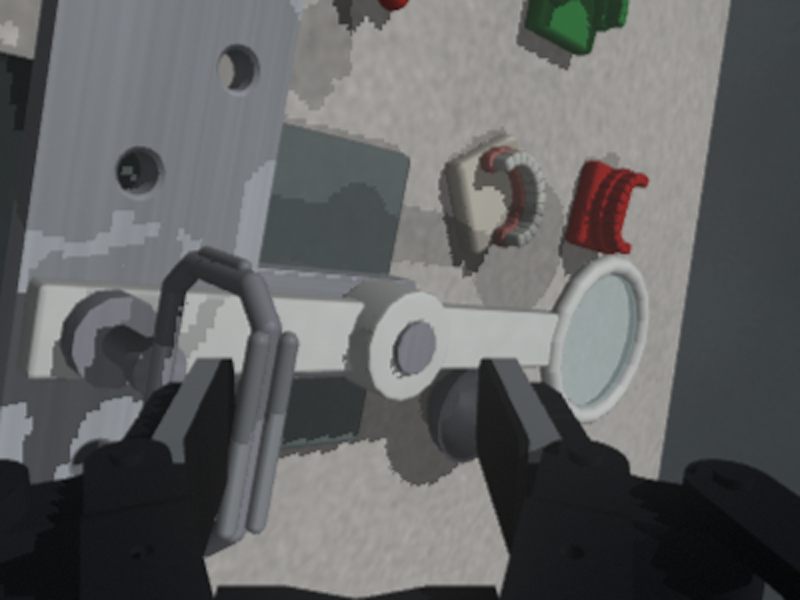

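{"fn": "send_rows", "kwargs": {
  "rows": [
    {"grip": 5, "dx": -0.3, "dy": 0.1, "dz": -0.12, "yaw": 0},
    {"grip": 5, "dx": -0.8, "dy": 0.1, "dz": -0.2, "yaw": 0},
    {"grip": 5, "dx": -1.3, "dy": 0.1, "dz": -0.3, "yaw": 0},
    {"grip": 5, "dx": -1.8, "dy": 0.1, "dz": -0.32, "yaw": 0},
    {"grip": 5, "dx": -2.3, "dy": 0.1, "dz": -0.34, "yaw": 0},
    {"grip": 5, "dx": -2.8, "dy": 0.08, "dz": -0.34, "yaw": 0},
    {"grip": 5, "dx": -3.2, "dy": 0.07, "dz": -0.36, "yaw": 0},
    {"grip": 5, "dx": -3.5, "dy": 0.06, "dz": -0.36, "yaw": 0},
    {"grip": 5, "dx": -3.5, "dy": 0.06, "dz": -0.36, "yaw": 0}
  ]
}}

```text
time: 17.45
eef_pos: [0.479, 0.0764, 0.1801]
ee_rot: [0.642, 0.687, 0.249, 0.232]
contact_force: [-6.3, -0.3, -6.7]
width: 0.05
grip_force: 4.7
```

```bash
python3 st.py; python3 -c "
from h import *
s=optics.snapshot('wrist');save(s,'wrist5.png',(100,50,600,425))
for k in ('ring_bar','lens','pivot'):
  for b in boxes_of(s,k)[:2]: print(k,b['p'],w(s,b['location']),pix(s,w(s,b['location'])))
for a in (8,10,12,14,16):
  a=np.radians(a); print(pix(s,[.574+.15*np.cos(a),.087+.15*np.sin(a),.089]),pix(s,[.574,.087,.1]))
"
```

```text
17.45 [0.479  0.0764 0.1801] [-0.037 -0.105 -1.116 -0.133  0.068  1.492] pitch 0.878
[[-0.067, 0.766, 0.639], [0.998, 0.051, 0.044], [0.002, 0.641, -0.768]]
ring_bar 0.76 [0.45876924 0.08259753 0.16083422] [256.00176262 290.64044726]
lens 0.8 [0.5298118  0.08587836 0.08336777] [293.82746777 228.47887189]
pivot 0.76 [0.52542551 0.08604836 0.08657271] [291.0677393 229.7329911]
pivot 0.44 [0.71345014 0.12999314 0.01387822] [397.41133112 162.46491481]
[461.91667032 189.84564215] [359.35915786 225.74299633]
[462.16088387 184.49514104] [359.35915786 225.74299633]
[462.30312549 179.12888792] [359.35915786 225.74299633]
[462.3418335  173.74834416] [359.35915786 225.74299633]
[462.27535261 168.35506012] [359.35915786 225.74299633]
```

View pics/wrist5.png

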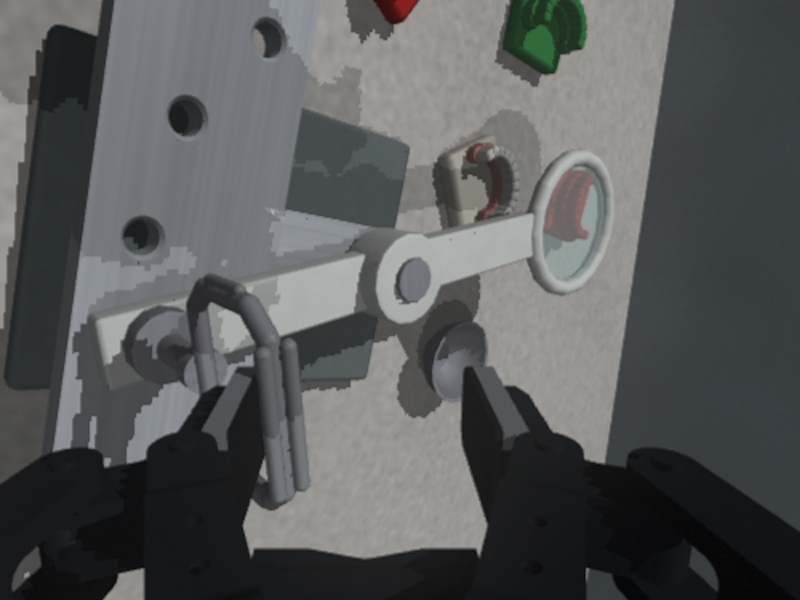

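{"fn": "send_rows", "kwargs": {
  "rows": [
    {"grip": 5, "dx": -0.3, "dy": 0.02, "dz": 0, "yaw": 0},
    {"grip": 5, "dx": -0.6, "dy": 0.04, "dz": 0, "yaw": 0},
    {"grip": 5, "dx": -0.9, "dy": 0.05, "dz": 0, "yaw": 0},
    {"grip": 5, "dx": -1.1, "dy": 0.05, "dz": 0, "yaw": 0},
    {"grip": 5, "dx": -1.1, "dy": 0.05, "dz": 0, "yaw": 0}
  ]
}}

```text
time: 18.15
eef_pos: [0.48, 0.0655, 0.1803]
ee_rot: [0.642, 0.687, 0.249, 0.232]
contact_force: [-6.8, -0.7, -7.1]
width: 0.0501
grip_force: 4.8
```

```bash
python3 st.py; cat > ang.py <<'E'
from h import *
import sys
# lens: ellipse of bright rim in side view, z plane .086
s=optics.snapshot('side'); save(s,sys.argv[1],(240,220,420,355))
c=optics.snapshot('wrist'); cv2.imwrite('pics/w_'+sys.argv[1],c["img"][:,:,::-1])
for a in (10,12,14,16):
  a=np.radians(a); L=[.572+.15*np.cos(a),.0875+.15*np.sin(a),.086]; u=pix(s,L); print(u,(u-[240,220])*800/180, pix(c,L))
u=pix(s,[.572,.0875,.1]);print("piv",(u-[240,220])*800/180)
E
python3 ang.py side6.png
```

```text
18.15 [0.48   0.0655 0.1803] [-0.076 -0.108 -1.117 -0.128  0.093  1.462] pitch 0.881
[[-0.067, 0.766, 0.639], [0.998, 0.051, 0.044], [0.002, 0.64, -0.768]]
[281.77879054 280.43363225] [185.68351352 268.5939211 ] [458.97975489 172.27360523]
[281.76366968 281.87669675] [185.61630968 275.00754112] [459.1073621  166.81590082]
[281.81778129 283.32651562] [185.85680574 281.45118055] [459.12968415 161.33914827]
[281.94168788 284.78133839] [186.40750171 287.9170595 ] [459.04503311 155.84482553]
piv [437.62137519 251.61418302]
```

View pics/side6.png

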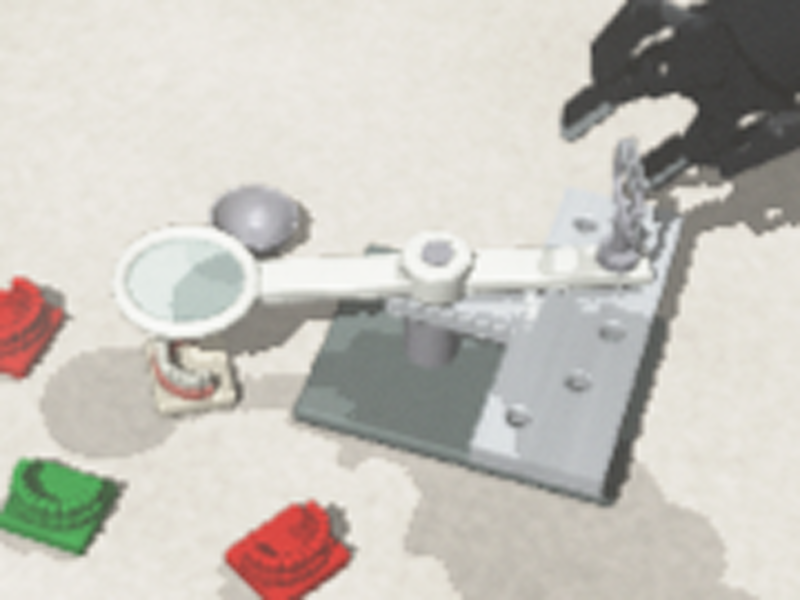

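Lens centre at crop (188,280) against (186,281) predicted for 14°, so the arm is about 0.5° short of the hole, well inside the 3 mm capture. Lowering the pin straight down.

{"fn": "send_rows", "kwargs": {
  "rows": [
    {"grip": 5, "dx": -0.05, "dy": -0.2, "dz": 0.25, "yaw": 0},
    {"grip": 5, "dx": -0.1, "dy": -0.45, "dz": 0.53, "yaw": 0},
    {"grip": 5, "dx": -0.1, "dy": -0.7, "dz": 0.83, "yaw": 0},
    {"grip": 5, "dx": -0.1, "dy": -0.95, "dz": 1.13, "yaw": 0},
    {"grip": 5, "dx": -0.1, "dy": -1.2, "dz": 1.43, "yaw": 0},
    {"grip": 5, "dx": -0.1, "dy": -1.45, "dz": 1.73, "yaw": 0},
    {"grip": 5, "dx": -0.1, "dy": -1.65, "dz": 1.97, "yaw": 0},
    {"grip": 5, "dx": -0.1, "dy": -1.8, "dz": 2.15, "yaw": 0},
    {"grip": 5, "dx": -0.1, "dy": -1.8, "dz": 2.15, "yaw": 0}
  ]
}}

```text
time: 19.15
eef_pos: [0.4826, 0.0649, 0.1544]
ee_rot: [0.641, 0.686, 0.251, 0.234]
contact_force: [-0.7, 1.0, -0.2]
width: 0.0503
grip_force: 0.0
```

```bash
python3 st.py; python3 ang.py side7.png; python3 -c "
from h import *
s=optics.snapshot('wrist')
for b in boxes_of(s,'ring_bar')[:2]: print(b['p'],w(s,b['location']))
import glob
a=cv2.imread('pics/side7.png'); b=cv2.imread('pics/w_side7.png'); b=cv2.resize(b,(400,300)); a=cv2.resize(a,(400,300)); cv2.imwrite('pics/c7.png',np.hstack([a,b]))"
```

```text
19.15 [0.4826 0.0649 0.1544] [-0.078 -0.029 -1.165 -0.26   0.095  1.46 ] pitch 0.876
[[-0.068, 0.763, 0.643], [0.998, 0.051, 0.045], [0.002, 0.645, -0.765]]
[281.77879054 280.43363225] [185.68351352 268.5939211 ] [482.27565978 173.80141247]
[281.76366968 281.87669675] [185.61630968 275.00754112] [482.53827321 168.01652049]
[281.81778129 283.32651562] [185.85680574 281.45118055] [482.69908202 162.2081409 ]
[281.94168788 284.78133839] [186.40750171 287.9170595 ] [482.75631862 156.37740539]
piv [437.62137519 251.61418302]
0.72 [0.46399342 0.06853364 0.14875622]
0.49 [0.53140263 0.08001494 0.08747199]
```

View pics/c7.png

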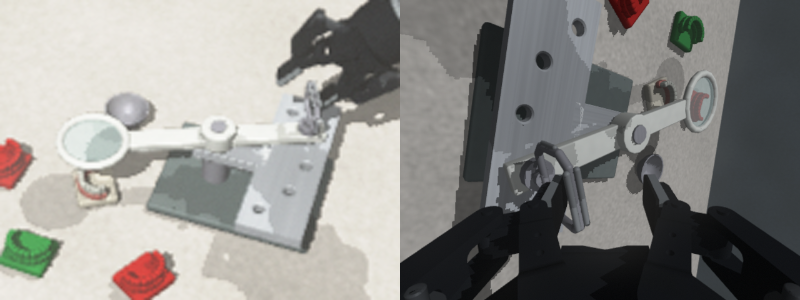

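The force is zero, but I need to be sure the pin is home and not resting on the plate. I'll feel for the bar: contact should return near z≈0.159 if it is home, and near 0.169 if it sits on the plate.

{"fn": "send_rows", "kwargs": {
  "rows": [
    {"grip": 5, "dx": 0, "dy": 0.15, "dz": -0.18, "yaw": 0},
    {"grip": 5, "dx": 0, "dy": 0.26, "dz": -0.3, "yaw": 0},
    {"grip": 5, "dx": 0, "dy": 0.26, "dz": -0.3, "yaw": 0}
  ]
}}

```text
time: 19.65
eef_pos: [0.4816, 0.065, 0.1579]
ee_rot: [0.642, 0.686, 0.251, 0.233]
contact_force: [-0.4, 0.6, 0.6]
width: 0.0501
grip_force: 0.1
```

{"fn": "send_rows", "kwargs": {
  "rows": [
    {"grip": 5, "dx": 0, "dy": 0.13, "dz": -0.15, "yaw": 0},
    {"grip": 5, "dx": 0, "dy": 0.13, "dz": -0.15, "yaw": 0}
  ]
}}

```text
time: 19.85
eef_pos: [0.481, 0.065, 0.1591]
ee_rot: [0.642, 0.687, 0.25, 0.232]
contact_force: [-0.9, 0.3, -1.7]
width: 0.0502
grip_force: 1.0
```

```bash
python3 - <<'E'
from h import *
s=optics.snapshot('side'); a=s["img"]
for n,z in (("home",.148),("plate",.158)):
    for X in ([.4673,.0596,z],): print(n,pix(s,X))
save(s,'ring8.png',(345,225,425,285))
E
```

```text
home [380.78917058 261.07453416]
plate [381.22786655 258.30474694]
```

Contact returned at z=0.159 with about 1.7 N, so the pin is fully home. I'll back the finger down and out along its own axis.

{"fn": "send_rows", "kwargs": {
  "rows": [
    {"grip": 5, "dx": 0, "dy": -0.3, "dz": 0.35, "yaw": 0},
    {"grip": 5, "dx": 0, "dy": -0.55, "dz": 0.5, "yaw": 0},
    {"grip": 5, "dx": 0, "dy": -0.55, "dz": -0.5, "yaw": 0},
    {"grip": 5, "dx": 0, "dy": -0.55, "dz": -2, "yaw": 0},
    {"grip": 5, "dx": 0, "dy": -0.55, "dz": -4, "yaw": 0},
    {"grip": 5, "dx": 0, "dy": -0.55, "dz": -6, "yaw": 0},
    {"grip": 5, "dx": 0, "dy": -0.55, "dz": -9, "yaw": 0},
    {"grip": 5, "dx": 0, "dy": -0.55, "dz": -12, "yaw": 0},
    {"grip": 5, "dx": 0, "dy": -0.55, "dz": -15, "yaw": 0},
    {"grip": 5, "dx": 0, "dy": -0.55, "dz": -15, "yaw": 0}
  ]
}}

```text
time: 20.9
eef_pos: [0.3813, 0.0577, 0.274]
ee_rot: [0.641, 0.686, 0.252, 0.235]
contact_force: [0.2, 0.1, 0.1]
width: 0.0497
grip_force: 0.0
```

```bash
python3 st.py; python3 ang.py side9.png; python3 -c "
from h import *
a=cv2.imread('pics/side9.png'); b=cv2.imread('pics/w_side9.png'); b=cv2.resize(b,(400,300)); a=cv2.resize(a,(400,300)); cv2.imwrite('pics/c9.png',np.hstack([a,b]))"
```

```text
20.9 [0.3813 0.0577 0.274 ] [-0.164 -0.568 -1.049  0.399  0.15   1.393] pitch 0.88
[[-0.068, 0.761, 0.646], [0.998, 0.051, 0.045], [0.001, 0.647, -0.762]]
[281.77879054 280.43363225] [185.68351352 268.5939211 ] [433.8996988  161.92363858]
[281.76366968 281.87669675] [185.61630968 275.00754112] [433.90773708 157.90967242]
[281.81778129 283.32651562] [185.85680574 281.45118055] [433.83364841 153.89059779]
[281.94168788 284.78133839] [186.40750171 287.9170595 ] [433.67651934 149.86861806]
piv [437.62137519 251.61418302]
```

View pics/c9.png

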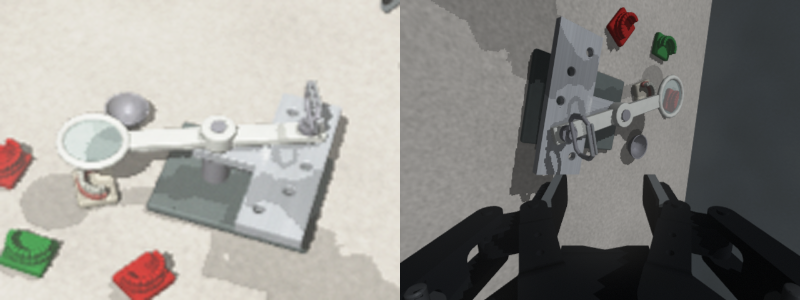

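The gripper is clear, the arm sits in the neighbouring hole with one outer hole still beyond it, and the jaw model, dish and the rest look undisturbed.

```bash
python3 -c "
from workcell import env
print(env.sign_off())"
```

```text
the job is handed in; nothing more can be done
None
```

The arm is indexed one hole toward the jaw model (about +0.42 rad), the pin felt fully home when I checked it with the fingertip, and the job is handed in at about 21 s; one 65 N force spike showed during a free-air move, with the tool well clear of the desk, most likely a joint reaching its stop.

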